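# Load a tube-strip carrier into a push-push reader drawer

## Task

Load the carrier of capped sample tubes into the reader: its drawer sits on a push-push catch, so press the drawer front in to its stop and let it spring out, set the filled carrier all the way down into the drawer's pocket, then push the drawer in to its stop so that it catches and stays shut by itself when you let go. Push gently, never forcing the drawer or the carrier, and keep the carrier upright. Leave the empty carrier, the tube rack and the tip box where they are.

Things in the scene. Friction and masses are not known exactly. Their poses are not given: they have to be found in the camera images.
- reader: Low white bench instrument, fixed: 260 deep (x), 240 wide (y), 105 high in front, 125 over its rear cover. Origin: centre of its underside on the bench. Its x axis points from front to back; the drawer is in the middle of the front face, which is 130 before the origin (-x, towards the robot). Over 20 N on it or its drawer harms the catch.
- drawer (a joint): How far the drawer stands out, m along the reader's -x: 0 = shut, 0.110 = fully out, negative = pressed in. A spring pushes it out with 2 to 3 N (damped 25 N s/m, 1 kg moves). Pressed from shut to a firm stop 11 to 16 mm further in and let go, it springs out in about 2 s; pushed in from out to a firm stop 8 to 13 mm beyond 0 and let go, it stays caught within 2 mm of 0.
- drawer_front (a point): Centre of the outer face of the drawer front, where to press, 52 above the bench: a flat upright block 136 wide, 50 high, 26 thick; shut, it stands 26 out of the reader's face. Axes as the reader's: +x is the way to press. The place of the stop differs between units, so feel for it: a press over 1 mm short of it may not work the catch; 8 to 12 N on the stop is plenty.
- drawer_pocket (a point): Centre of the pocket floor, 72 behind the drawer front's outer face, 35 above the bench; axes as the reader's, moves with the drawer. Pocket 25 (x) by 89 (y), 10 deep, mouth bevelled 3. Deck around it 45 above the bench: 33 of it before the pocket (the drawer front rises 32 above the deck), 19 at each end, 51 behind it to the reader's face when fully out.
- carrier: The filled carrier: off-white bar 84 long (x), 22 wide (y), 24 high, with a row of eight capped tubes, caps 3.5 above its top; about 45 g. Origin: centre of its underside. Starts upright on the bench. In the pocket its length runs along the pocket's y, either way round (play 1.5 each side, 2.5 each end), and 14 of it stands above the deck. Over 25 N between it and the reader is too much.
- spare: An empty carrier of the same size with eight open holes in its top and no caps. Origin: centre of its underside. Leave alone.
- tube_rack: A blue tube rack, 86 by 126 by 24 high, with two strips of tubes 4 mm proud. Origin: centre of its underside. Leave alone.
- tip_box: A box of pipette tips, 84 by 122 by 63 high. Origin: centre of its underside. Leave alone.
Mind the look-alikes: they are no part of the job. What is shaped like the carrier but pink or turquoise is not meant.

How it is judged:
By the outcome, as a careful person would: the job done as asked, in the order asked, and still so for the second after the job is handed in, with the robot touching nothing.
It also fails if it takes over 67 s, if anything falls off the work surface, if the arm or the gripper's body presses on something with over 40 N, if the wrist force passes 120 N, or if a joint passes its speed limit or range.

## Robot

A 6-joint arm with a two-finger parallel gripper is mounted at the origin on the work surface. World frame = base frame: x ahead of the robot, y to its left, z up, the work surface at z = 0. Lengths are in mm, angles in rad, forces in N, time in s.
With the tool pointing down it reaches from about 325 to 775 mm from the base axis. Payload 5.5 kg.
Tool frame: the origin (TCP) lies midway between the tips of the shut fingers; the grasp point (between the pads) lies bot.grip_depth behind it (bot.grip_depth is the distance from the TCP to the grasp point, in mm); z points along the fingers, y is the line along which they close (so a half turn about z gives the same grasp; the last joint's range is limited). The gripper opens to 85 mm and grips with 20 to 120 N. Pads are 22 mm wide; open, the fingers measure 114 mm over their backs; the gripper's body (76 mm by 85 mm) begins 54 mm behind the grasp point. The pads swing forward as they close: fully open they stand 13 mm farther back than shut.
Start: joints at [-1.388, 0.091, 1.231, -0, 1.82, -0.057], TCP at [142.504, -582.846, 231.275] pointing down, gripper open.
Joint ranges: [-2.87, 2.87], [-0.86, 2.18], [0.17, 2.46], [-1.51, 4.65], [0.06, 2.69], [-2.65, 2.65]. Speed limits (rad/s): [2.57, 2.57, 3.01, 3.14, 3.14, 3.14].

## Interface

Orientations are given as a unit quaternion [w, x, y, z].
In Python, from plant import sensors, viewer, ticket, bot gives the robot as it stands.
- The arm moves only by the tool play_rows, never from a script. Its argument "series" is a list of rows, each an object with "offset": the shift along the world's x, y, z as a fraction of full scale, a list of three; "roll": the turn about the world's z as a fraction of full scale. In form: [{"offset": [tx, ty, tz], "roll": roll}, ...]. A call has 1 to 10 rows; each row is the pose to reach, as a shift and turn from the pose commanded when the call began; what a row does not reach only later rows make up. Full scale, the value 1, is 0.1 m for a shift and 45 degrees for a turn. A row lasts 1/10 s, in which the tool goes at most 50 mm and 8.59 degrees, less where a joint would pass 70% of its speed; a pose out of reach is approached as far as the arm can. A call with a number of a shift or a turn outside -1 to 1 is refused whole. A call with a gripper value outside its range is refused whole. "jaw" is the opening, from 0 (shut) to 1 (fully open), set as the call begins (left out, the last holds). The fingers move at their own pace and stop on an object; "force" is the grip in N (left out, the last holds). Time passes only in rows, so rows that repeat a pose let the fingers close. It gives the time, the measured TCP pose, the force, the opening and the grip force at its end, in the units of the state.
- sensors.state(): the state, without advancing time (a new reading comes with each control period).
- viewer.read_camera(name): name is "scene" or "top"; returns a dict with "image" (384x512x3 uint8, red, green, blue), "depth" (384x512 float32, mm along the optical axis (not along the pixel's ray), 0 where there is no reading), "mtx" (3x3 intrinsics, pixels), "distortion" ([k1, k2, p1, p2, k3] as OpenCV has them; the pictures are not rectified), "pose" (4x4, takes a point from camera to world coordinates). Camera axes: x right, y up, looking along -z (the intrinsics and any distortion apply to the point x, -y, -z); pixel columns grow to the right and rows downward; lengths in mm; the calibration is good to about 2 mm. A picture is of the moment at which its call begins.
- ticket.job_done(): hands the job in; it is judged then, once.
The state is a dict: "time_s": time; "joint_pos": joint angles; "dq": joint speeds; "effort": joint torques, N m; "tool_pos": TCP position; "tcp_rot": TCP orientation; "contact_force": force on the tool from outside, world axes, zero at the start; "torque": the same for the moment, N m; "width": finger opening in mm; "grip_force": force on a finger pad.
Only numpy, scipy, OpenCV 4.12 (cv2) and the standard library are available. Lean on these libraries where they do the work, as an engineer would, in place of code of your own. Each camera call takes 0.05 s, during which the arm holds its last target. There are 200 camera calls.

## Working session

There is one attempt and no reset: what is moved stays moved. The work goes in short steps, Python scripts to look and compute and a tool call to move; the robot and the scene stay as the last step left them, time stands still between calls to the robot, and variables do not carry over. Pictures are saved under pics/ and viewed, at most 10 in all, crops included, and the job is handed in when it is done.

Besides the shell and the picture viewer there is one more tool, called after "Request:" by a JSON object that holds its "op" and its "data", one argument or row to a line. play_rows: Moves the arm, as the interface text tells. Its arguments: {"type":"object","properties":{"series":{"type":"array","items":{"type":"object","properties":{"offset":{"type":"array","items":{"type":"number","minimum":-1,"maximum":1}},"roll":{"type":"number","minimum":-1,"maximum":1}}}},"jaw":{"type":"number"},"force":{"type":"number"}},"required":["series"]}

```bash
ls; mkdir -p pics
cat > h.py <<'E'
import numpy as np, cv2
from plant import sensors, viewer, ticket, bot
def grab(n):
    c=viewer.read_camera(n); np.savez('%s.npz'%n,**c); return c
def load(n): return dict(np.load('%s.npz'%n))
def rays(c,uv):
    p=cv2.undistortPoints(np.array(uv,float).reshape(-1,1,2),c['mtx'],c['distortion']).reshape(-1,2)
    d=np.c_[p[:,0],-p[:,1],-np.ones(len(p))]
    return c['pose'][:3,3], d@c['pose'][:3,:3].T
def onplane(c,uv,z):
    o,d=rays(c,uv); return o+d*((z-o[2])/d[:,2])[:,None]
def cloud(c):
    h,w=c['depth'].shape; u,v=np.meshgrid(np.arange(w),np.arange(h))
    o,d=rays(c,np.c_[u.ravel(),v.ravel()]); P=o+d*c['depth'].reshape(-1,1)
    P[c['depth'].ravel()==0]=np.nan; return P.reshape(h,w,3)
E
python3 - <<'E'
from h import *
a=grab('top');b=grab('scene')
im=[cv2.resize(x['image'][:,:,::-1],(400,300)) for x in (a,b)]
cv2.imwrite('pics/a.png',cv2.resize(a['image'][:,:,::-1],(800,600)))
cv2.imwrite('pics/b.png',cv2.resize(b['image'][:,:,::-1],(800,600)))
print(sensors.state(),bot.grip_depth)
E
```

```text
pics
{'time_s': 0.1, 'joint_pos': array([-1.38768428e+00,  9.17939316e-02,  1.23179488e+00,  2.17708114e-05,
        1.81982360e+00, -5.67209827e-02]), 'dq': array([-0.00085848, -0.00339274, -0.0025069 , -0.00025641,  0.000642  ,
       -0.00059187]), 'effort': array([ 4.76584712e-03, -4.60215640e+01, -4.19219291e+01,  1.81954266e-05,
        1.05648703e-02, -1.75079475e-05]), 'tool_pos': array([ 142.46839653, -582.56421346,  230.2411404 ]), 'tcp_rot': array([-9.08730488e-04,  9.92817896e-01,  1.19631926e-01, -4.69311156e-05]), 'contact_force': array([-0.50497965, -0.01961361, -0.55049069]), 'torque': array([ 0.002904  , -0.04741314, -0.00987495]), 'grip_force': 0.0, 'width': 85.42800684448746} 18.700000000000003
```

View pics/a.png

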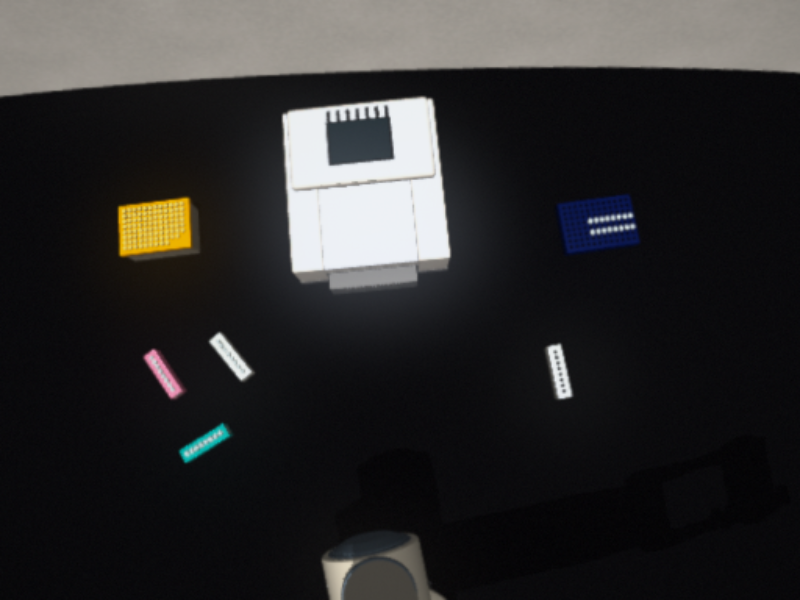

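View pics/b.png

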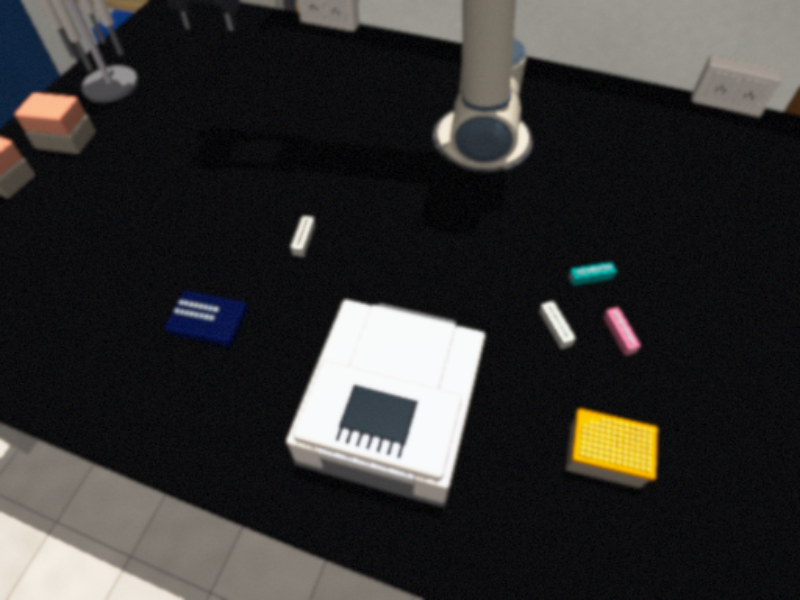

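The top view has two white bars: (231,356) and (559,371). The left one shows light caps and the right one dark holes, so the left one fits. The pink and turquoise bars are not meant. I'll confirm this in one crop while I measure.

Run:
```python
from h import *
c=load('top'); s=load('scene')
t=[cv2.resize(c['image'][y-22:y+22,x-22:x+22,::-1],(390,390),interpolation=cv2.INTER_CUBIC) for x,y in((148,228),(358,237))]
cv2.imwrite('pics/c.png',np.hstack(t))
for n,c in(('top',c),('scene',s)):
    print(n,c['pose'][:3,3],c['mtx'][0,0],c['distortion'])
    P=cloud(c); im=c['image'].astype(int)
    g=im.min(2); m=((g>110)).astype(np.uint8)
    k,l,st,ce=cv2.connectedComponentsWithStats(m)
    for i in range(1,k):
        if st[i,4]<60: continue
        q=P[l==i]; q=q[np.isfinite(q[:,0])]
        if len(q)==0 or abs(np.median(q,0)[:2]-[500,0]).max()>450: continue
        cn=max(cv2.findContours((l==i).astype(np.uint8),0,2)[0],key=cv2.contourArea)
        # top-plane only
        zt=24 if st[i,4]<800 else 105
        r=cv2.minAreaRect(onplane(c,cn.reshape(-1,2),zt)[:,:2].astype(np.float32))
        print(i,st[i],ce[i].round(1),'z pct',np.nanpercentile(q[:,2],[5,25,50,75,95]).round(1),'rect@%d'%zt,np.round(r[0],1),np.round(r[1],1),round(r[2],1),'cent',onplane(c,[ce[i]],zt)[0].round(1))
        w=P[(l==i)]; w=w[np.abs(w[:,2]-zt)<5]
        if len(w)>20:
            r=cv2.minAreaRect(w[:,:2].astype(np.float32)); print('   cloud rect',np.round(r[0],1),np.round(r[1],1),round(r[2],1))
```

```text
top [ 393.27758192  -20.97484857 1059.70320611] 417.2361918038347 [-0.14313333  0.          0.          0.          0.        ]
2 [  181    62   107   123 10093] [233.6 126.9] z pct [ 77.  103.4 105.5 123.  126. ] rect@105 [708.8  40.8] [294.3 240.3] 4.1 cent [696.9  39.2 105. ]
   cloud rect [722.2  41.9] [261.  240.5] 4.0
8 [134 213  27  31 320] [147.1 227.8] z pct [18.8 22.6 24.2 25.9 28.4] rect@24 [466.5 266.6] [86.3 24.2] 39.5 cent [466.6 266.7  24. ]
   cloud rect [467.1 267.1] [85.4 23.2] 39.9
9 [350 220  16  35 323] [357.6 237.5] z pct [18.1 22.2 23.6 25.  27.1] rect@24 [ 430.3 -258.9] [85.2 24.1] 9.7 cent [ 430.1 -259.    24. ]
   cloud rect [ 430.6 -259.7] [85.  22.8] 10.0
10 [ 93 224  23  30 249] [103.9 238.9] z pct [20.7 22.9 24.3 26.  28.4] rect@24 [440.1 380.1] [83.9 20. ] 36.2 cent [439.9 379.8  24. ]
   cloud rect [440.2 380.4] [84.  20.5] 36.1
11 [118 275  24  17  78] [129.7 283.5] z pct [23.  25.  26.4 27.9 29.9] rect@24 [327.7 311.1] [ 8.1 69.9] 31.5 cent [328.  310.6  24. ]
   cloud rect [328.  310.3] [ 8.2 69.6] 31.5
12 [207 359  20  25 290] [215.2 368.7] z pct [
[... 925 characters left out ...]
40. ] 4.0
24 [347 193  21  27 272] [357. 206.] z pct [-1.2 19.9 22.1 24.1 26.9] rect@24 [473. 266.] [90.2 28.7] 39.7 cent [473.8 266.5  24. ]
   cloud rect [471.3 264.9] [85. 24.] 39.5
25 [112 197  25   8  69] [124.1 200.7] z pct [21.3 23.6 25.3 26.6 28.4] rect@24 [ 681.8 -361.6] [ 8.9 75.2] 7.3 cent [ 681.8 -360.7   24. ]
   cloud rect [ 681.1 -361.5] [11.1 75. ] 6.6
26 [390 198  19  25 194] [398.7 210. ] z pct [ 0.7 21.  22.6 24.1 26.8] rect@24 [446.2 379.5] [82.8 22.4] 34.2 cent [447. 380.  24.]
   cloud rect [444.6 379.3] [83.3 22.2] 35.1
38 [202 361  60  23 706] [225.  375.6] z pct [-757.  -753.5 -750.9 -748.6 -745. ] rect@24 [1007.2  101.2] [ 44.6 122.9] 0.2 cent [1001.2   84.6   24. ]
```

View pics/c.png

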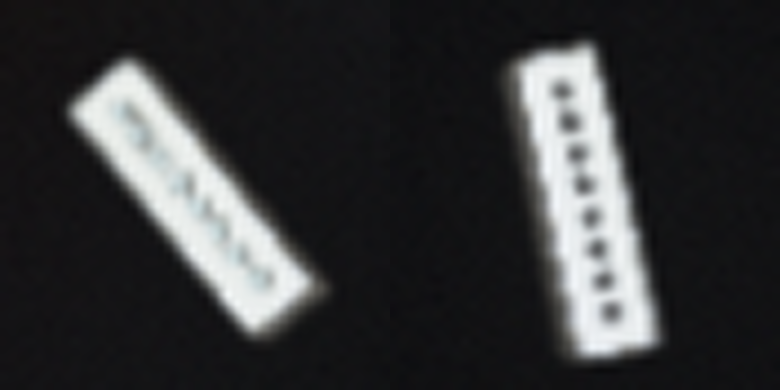

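The crop settles it: the left bar has light caps, so it's the filled carrier, at about (467,266) with yaw 39.6°. The right bar has dark holes and is the spare. The reader is at about (724,41.7) with yaw 4°. Next I'll move in front of the drawer.

Request:
{"op": "play_rows", "data": {
  "series": [
    {"offset":[0.33,0.5,-0.08],"roll":-0.1},
    {"offset":[0.65,1.0,-0.15],"roll":-0.216},
    {"offset":[0.65,1.0,-0.15],"roll":-0.216}
  ],
  "jaw": 0,
  "force": 30
}}

```text
time_s: 0.4
tool_pos: [209.1, -479.9, 215.1]
tcp_rot: [-0.001, 0.999, 0.035, 0.0]
contact_force: [0.0, -1.2, 0.2]
width: 44.1
grip_force: 0.0
```

Request:
{"op": "play_rows", "data": {
  "series": [
    {"offset":[0.33,0.5,-0.08],"roll":0},
    {"offset":[0.65,1.0,-0.15],"roll":0},
    {"offset":[0.65,1.0,-0.15],"roll":0}
  ]
}}

```text
time_s: 0.7
tool_pos: [274.0, -379.7, 200.4]
tcp_rot: [-0.001, 0.999, 0.036, 0.0]
contact_force: [-0.2, -1.4, 0.1]
width: -0.1
grip_force: 0.0
```

Request:
{"op": "play_rows", "data": {
  "series": [
    {"offset":[0.33,0.5,-0.08],"roll":0},
    {"offset":[0.65,1.0,-0.15],"roll":0},
    {"offset":[0.65,1.0,-0.15],"roll":0}
  ]
}}

```text
time_s: 1.0
tool_pos: [338.7, -279.6, 185.4]
tcp_rot: [-0.001, 0.999, 0.037, 0.0]
contact_force: [-0.5, -0.3, 0.4]
width: -0.0
grip_force: 0.0
```

Request:
{"op": "play_rows", "data": {
  "series": [
    {"offset":[0.33,0.5,-0.08],"roll":0},
    {"offset":[0.65,1.0,-0.15],"roll":0},
    {"offset":[0.65,1.0,-0.15],"roll":0}
  ]
}}

```text
time_s: 1.3
tool_pos: [403.5, -179.5, 170.2]
tcp_rot: [-0.001, 0.999, 0.037, -0.0]
contact_force: [-0.7, -1.3, 0.7]
width: 0.1
grip_force: 0.0
```

Request:
{"op": "play_rows", "data": {
  "series": [
    {"offset":[0.33,0.5,-0.08],"roll":0},
    {"offset":[0.65,1.0,-0.15],"roll":0},
    {"offset":[0.65,1.0,-0.15],"roll":0}
  ]
}}

```text
time_s: 1.6
tool_pos: [468.4, -79.4, 155.0]
tcp_rot: [-0.001, 0.999, 0.037, -0.001]
contact_force: [0.3, -0.1, -1.1]
width: 0.0
grip_force: 0.0
```

Request:
{"op": "play_rows", "data": {
  "series": [
    {"offset":[0.33,0.5,-0.08],"roll":0},
    {"offset":[0.65,1.0,-0.15],"roll":0},
    {"offset":[0.65,1.0,-0.15],"roll":0},
    {"offset":[0.65,1.0,-0.15],"roll":0}
  ]
}}

```text
time_s: 2.0
tool_pos: [532.7, 19.7, 139.6]
tcp_rot: [-0.0, 0.999, 0.037, -0.001]
contact_force: [-0.6, -0.8, 0.3]
width: -0.2
grip_force: 0.0
```

Request:
{"op": "play_rows", "data": {
  "series": [
    {"offset":[0.05,0.088,-0.4],"roll":0},
    {"offset":[0.1,0.088,-0.88],"roll":0},
    {"offset":[0.1,0.088,-0.88],"roll":0}
  ]
}}

```text
time_s: 2.3
tool_pos: [537.7, 25.3, 45.7]
tcp_rot: [-0.0, 0.999, 0.035, -0.007]
contact_force: [-1.5, 1.2, -2.3]
width: -0.1
grip_force: 0.0
```

Request:
{"op": "play_rows", "data": {
  "series": [
    {"offset":[0.02,0.001,0],"roll":0},
    {"offset":[0.04,0.003,0],"roll":0},
    {"offset":[0.06,0.004,0],"roll":0},
    {"offset":[0.08,0.006,0],"roll":0},
    {"offset":[0.1,0.007,0],"roll":0},
    {"offset":[0.12,0.008,0],"roll":0},
    {"offset":[0.14,0.01,0],"roll":0}
  ]
}}

```text
time_s: 3.0
tool_pos: [556.7, 27.0, 53.4]
tcp_rot: [0.0, 0.999, 0.035, 0.0]
contact_force: [0.6, 0.4, -0.4]
width: 0.4
grip_force: 0.0
```

Request:
{"op": "play_rows", "data": {
  "series": [
    {"offset":[0.015,0.001,0],"roll":0},
    {"offset":[0.03,0.002,0],"roll":0},
    {"offset":[0.045,0.003,0],"roll":0},
    {"offset":[0.06,0.004,0],"roll":0}
  ]
}}

```text
time_s: 3.4
tool_pos: [561.9, 27.4, 53.2]
tcp_rot: [-0.0, 0.999, 0.035, -0.001]
contact_force: [-4.0, -0.0, 1.6]
width: -0.1
grip_force: 2.0
```

Request:
{"op": "play_rows", "data": {
  "series": [
    {"offset":[0.015,0.001,0],"roll":0},
    {"offset":[0.03,0.002,0],"roll":0},
    {"offset":[0.04,0.003,0],"roll":0},
    {"offset":[0.04,0.003,0],"roll":0}
  ]
}}

```text
time_s: 3.8
tool_pos: [566.6, 27.7, 53.1]
tcp_rot: [-0.0, 0.999, 0.035, 0.0]
contact_force: [-2.1, 0.7, 1.1]
width: -0.2
grip_force: 1.5
```

Request:
{"op": "play_rows", "data": {
  "series": [
    {"offset":[0.01,0.001,0],"roll":0},
    {"offset":[0.02,0.001,0],"roll":0},
    {"offset":[0.02,0.001,0],"roll":0}
  ]
}}

```text
time_s: 4.1
tool_pos: [568.6, 27.9, 53.2]
tcp_rot: [-0.0, 0.999, 0.035, -0.0]
contact_force: [-3.5, 0.3, -0.6]
width: -0.3
grip_force: 1.5
```

Request:
{"op": "play_rows", "data": {
  "series": [
    {"offset":[0.01,0.001,0],"roll":0},
    {"offset":[0.02,0.001,0],"roll":0},
    {"offset":[0.02,0.001,0],"roll":0}
  ]
}}

```text
time_s: 4.4
tool_pos: [570.6, 28.0, 53.2]
tcp_rot: [-0.0, 0.999, 0.035, 0.0]
contact_force: [-3.3, 1.4, -0.3]
width: 0.0
grip_force: 1.5
```

Request:
{"op": "play_rows", "data": {
  "series": [
    {"offset":[0.01,0.001,0],"roll":0},
    {"offset":[0.01,0.001,0],"roll":0}
  ]
}}

```text
time_s: 4.6
tool_pos: [571.5, 28.0, 53.2]
tcp_rot: [-0.0, 0.999, 0.035, -0.0]
contact_force: [-4.3, 0.2, -0.9]
width: -0.3
grip_force: 1.8
```

Request:
{"op": "play_rows", "data": {
  "series": [
    {"offset":[0.01,0.001,0],"roll":0},
    {"offset":[0.01,0.001,0],"roll":0}
  ]
}}

```text
time_s: 4.8
tool_pos: [572.5, 28.1, 53.1]
tcp_rot: [-0.0, 0.999, 0.035, -0.0]
contact_force: [-4.0, 0.3, -0.5]
width: 0.2
grip_force: 1.8
```

Request:
{"op": "play_rows", "data": {
  "series": [
    {"offset":[0.005,0,0],"roll":0},
    {"offset":[0.01,0.001,0],"roll":0}
  ]
}}

```text
time_s: 5.0
tool_pos: [573.4, 28.2, 53.2]
tcp_rot: [-0.0, 0.999, 0.035, -0.0]
contact_force: [-4.2, 0.5, -0.0]
width: 0.0
grip_force: 2.1
```

Request:
{"op": "play_rows", "data": {
  "series": [
    {"offset":[0.005,0,0],"roll":0},
    {"offset":[0.005,0,0],"roll":0}
  ]
}}

```text
time_s: 5.2
tool_pos: [574.0, 28.2, 53.2]
tcp_rot: [-0.0, 0.999, 0.035, -0.0]
contact_force: [-2.8, 1.3, -1.8]
width: -0.1
grip_force: 1.8
```

Request:
{"op": "play_rows", "data": {
  "series": [
    {"offset":[0.005,0,0],"roll":0},
    {"offset":[0.005,0,0],"roll":0}
  ]
}}

```text
time_s: 5.4
tool_pos: [574.5, 28.2, 53.1]
tcp_rot: [-0.0, 0.999, 0.035, -0.0]
contact_force: [-4.1, 1.5, -0.8]
width: 0.1
grip_force: 1.9
```

Request:
{"op": "play_rows", "data": {
  "series": [
    {"offset":[0.005,0,0],"roll":0},
    {"offset":[0.005,0,0],"roll":0}
  ]
}}

```text
time_s: 5.6
tool_pos: [575.0, 28.2, 53.2]
tcp_rot: [-0.0, 0.999, 0.035, -0.0]
contact_force: [-3.6, 1.9, -1.6]
width: -0.1
grip_force: 1.9
```

Request:
{"op": "play_rows", "data": {
  "series": [
    {"offset":[0.005,0,0],"roll":0},
    {"offset":[0.005,0,0],"roll":0}
  ]
}}

```text
time_s: 5.8
tool_pos: [575.4, 28.3, 53.2]
tcp_rot: [-0.0, 0.999, 0.035, -0.0]
contact_force: [-4.5, 2.4, -0.9]
width: 0.2
grip_force: 2.2
```

Request:
{"op": "play_rows", "data": {
  "series": [
    {"offset":[0.005,0,0],"roll":0},
    {"offset":[0.005,0,0],"roll":0}
  ]
}}

```text
time_s: 6.0
tool_pos: [575.5, 28.3, 53.2]
tcp_rot: [-0.0, 0.999, 0.035, -0.001]
contact_force: [-6.8, 2.0, -1.1]
width: -0.1
grip_force: 3.1
```

Request:
{"op": "play_rows", "data": {
  "series": [
    {"offset":[0.004,0,0],"roll":0},
    {"offset":[0.004,0,0],"roll":0}
  ]
}}

```text
time_s: 6.2
tool_pos: [575.6, 28.3, 53.2]
tcp_rot: [-0.0, 0.999, 0.035, -0.001]
contact_force: [-8.5, 3.4, 0.1]
width: -0.1
grip_force: 3.8
```

Request:
{"op": "play_rows", "data": {
  "series": [
    {"offset":[-0.4,-0.03,0],"roll":0},
    {"offset":[-0.9,-0.06,0.1],"roll":0},
    {"offset":[-1,-0.07,0.6],"roll":0},
    {"offset":[-1,-0.07,0.9],"roll":0}
  ]
}}

```text
time_s: 6.6
tool_pos: [474.4, 20.6, 143.4]
tcp_rot: [0.0, 0.999, 0.035, -0.0]
contact_force: [2.3, 0.0, 2.8]
width: 0.1
grip_force: 0.0
```

Request:
{"op": "play_rows", "data": {
  "series": [
    {"offset":[-0.04,0.5,0.1],"roll":0.2},
    {"offset":[-0.08,1,0.1],"roll":0.4},
    {"offset":[-0.08,1,0.1],"roll":0.4}
  ],
  "jaw": 0.65
}}

```text
time_s: 6.9
tool_pos: [469.2, 125.7, 155.4]
tcp_rot: [-0.001, 0.981, 0.195, 0.003]
contact_force: [0.1, -0.5, -1.0]
width: 43.1
grip_force: 0.0
```

Request:
{"op": "play_rows", "data": {
  "series": [
    {"offset":[0,0.5,0],"roll":0.2},
    {"offset":[0,1,0],"roll":0.39},
    {"offset":[0,1,0],"roll":0.39}
  ]
}}

```text
time_s: 7.2
tool_pos: [468.8, 225.7, 153.7]
tcp_rot: [-0.001, 0.94, 0.343, 0.002]
contact_force: [-0.9, -0.2, 0.2]
width: 55.4
grip_force: 0.0
```

Run:
```python
from h import *
a=grab('top');b=grab('scene')
cv2.imwrite('pics/d.png',np.hstack([cv2.resize(a['image'][110:260,110:310,::-1],(400,300)),cv2.resize(b['image'][110:310,160:426,::-1],(400,300))]))
s=sensors.state();print(s['time_s'],s['tool_pos'],s['tcp_rot'])
```

```text
7.3 [469.13987196 221.75405807 153.68633132] [5.08415068e-04 9.40826970e-01 3.38885437e-01 1.00763677e-03]
```

View pics/d.png

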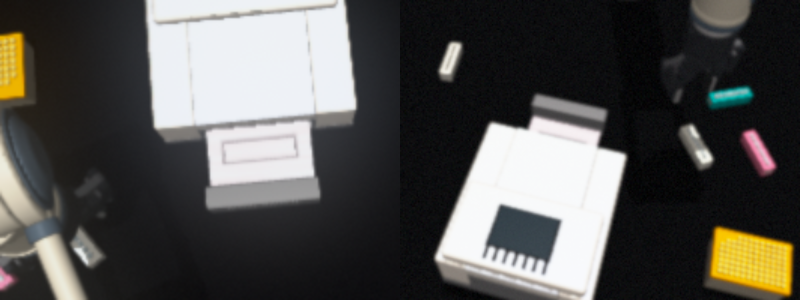

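The drawer is springing out: in the top view its front is at about crop (262,190) and the pocket at (260,150). Now I'll go for the carrier.

Request:
{"op": "play_rows", "data": {
  "series": [
    {"offset":[0,0.44,0],"roll":0},
    {"offset":[0.0,0.445,-0.3],"roll":0},
    {"offset":[0.0,0.445,-0.7],"roll":0},
    {"offset":[0.0,0.445,-1],"roll":0},
    {"offset":[0.0,0.445,-1],"roll":0}
  ]
}}

```text
time_s: 7.8
tool_pos: [466.6, 262.8, 48.3]
tcp_rot: [0.001, 0.941, 0.337, -0.004]
contact_force: [-1.1, -0.5, -0.4]
width: 55.2
grip_force: 0.0
```

Request:
{"op": "play_rows", "data": {
  "series": [
    {"offset":[0,0,-0.2],"roll":0},
    {"offset":[0.0,0,-0.35],"roll":0},
    {"offset":[0,0,-0.41],"roll":0},
    {"offset":[0,0,-0.41],"roll":0},
    {"offset":[0,0,-0.41],"roll":0}
  ]
}}

```text
time_s: 8.3
tool_pos: [469.0, 265.7, 13.4]
tcp_rot: [-0.0, 0.941, 0.338, 0.001]
contact_force: [0.4, -0.7, 0.6]
width: 55.8
grip_force: 0.0
```

Request:
{"op": "play_rows", "data": {
  "series": [
    {"offset":[0,0,0],"roll":0},
    {"offset":[0,0,0],"roll":0},
    {"offset":[0,0,0],"roll":0},
    {"offset":[0,0,0],"roll":0},
    {"offset":[0,0,0],"roll":0},
    {"offset":[0,0,0],"roll":0}
  ],
  "jaw": 0,
  "force": 25
}}

```text
time_s: 8.9
tool_pos: [468.9, 266.0, 13.2]
tcp_rot: [-0.0, 0.941, 0.339, 0.001]
contact_force: [0.0, -0.1, 5.1]
width: 21.6
grip_force: 25.2
```

Request:
{"op": "play_rows", "data": {
  "series": [
    {"offset":[0,0,0.05],"roll":0},
    {"offset":[0.0,0,0.2],"roll":0},
    {"offset":[0,0,0.5],"roll":0},
    {"offset":[0,0,0.9],"roll":0},
    {"offset":[0,0,0.9],"roll":0}
  ]
}}

```text
time_s: 9.4
tool_pos: [471.2, 267.0, 110.0]
tcp_rot: [-0.001, 0.941, 0.338, 0.005]
contact_force: [0.2, 0.5, 0.2]
width: 21.0
grip_force: 24.5
```

Run:
```python
from h import *
a=grab('top');b=grab('scene')
s=sensors.state();print(s['time_s'],s['tool_pos'],s['tcp_rot'],s['width'],s['grip_force'],s['contact_force'])
out=[]
for n,c in(('top',a),('scene',b)):
    P=cloud(c); X=P.reshape(-1,3); ok=np.isfinite(X[:,0])
    ang=np.deg2rad(4.0); R=np.array([[np.cos(ang),np.sin(ang)],[-np.sin(ang),np.cos(ang)]])
    L=(X[:,:2]-[724,41.7])@R.T
    bright=c['image'].reshape(-1,3).min(1)>90
    def show(nm,m):
        q=L[m&ok]; 
        if len(q)>10: print(n,nm,len(q),'x',np.percentile(q[:,0],[1,50,99]).round(1),'y',np.percentile(q[:,1],[1,50,99]).round(1),'ang',cv2.minAreaRect(X[m&ok][:,:2].astype(np.float32)))
    near=(abs(L[:,1])<85)&(L[:,0]<-131)&(L[:,0]>-290)
    show('front top',near&(abs(X[:,2]-77)<5))
    show('deck',near&(abs(X[:,2]-45)<3))
    show('floor',near&(abs(X[:,2]-35)<3)&(L[:,0]<-170))
    show('rdr top',(abs(X[:,2]-105)<5)&(abs(L[:,0])<150)&(abs(L[:,1])<140))
    # carrier view
for c,(x0,y0,w,h) in((a,(190,150,120,90)),(b,(210,140,120,90))):
    out.append(cv2.resize(c['image'][y0:y0+h,x0:x0+w,::-1],(400,300),interpolation=cv2.INTER_CUBIC))
cv2.imwrite('pics/e.png',np.hstack(out))
```

```text
9.5 [469.16132205 266.02542595 104.36289165] [-1.73155802e-04  9.40964248e-01  3.38501869e-01  1.65465411e-03] 21.163173666676098 24.540395736694336 [-0.16199299 -0.33347333 -1.03225251]
top front top 687 x [-267.7 -254.1 -131.2] y [-67.    0.5  67.8] ang ((524.8159790039062, 30.580013275146484), (136.87423706054688, 161.68020629882812), 4.031281471252441)
top deck 1654 x [-238.3 -176.1 -131.9] y [-63.1   0.5  63.3] ang ((525.33056640625, 23.900707244873047), (136.8300323486328, 159.31069946289062), 4.039863586425781)
top floor 324 x [-267.6 -195.  -182.9] y [-43.5   1.1  42.6] ang ((500.3334045410156, 25.93911361694336), (87.04275512695312, 88.7843246459961), 4.2274017333984375)
top rdr top 5583 x [-130.8  -64.9  103.7] y [-118.5   -1.   118.2] ang ((722.355712890625, 41.73827362060547), (260.830078125, 240.86160278320312), 3.8537144660949707)
scene front top 367 x [-263.2 -248.6 -235.9] y [-66.3   1.1  65.5] ang ((475.10498046875, 23.975257873535156), (29.479949951171875, 135.21607971191406), 3.3017313480377197)
scene deck 607 x [-239.1 -212.1 -166.1] y [-63.2   2.2  62.1] ang ((522.2052612304688, 25.802379608154297), (74.9607925415039, 130.14633178710938), 3.8764286041259766)
scene floor 194 x [-238.4 -196.  -183.8] y [-45.3   1.   64.9] ang ((515.6876220703125, 31.777584075927734), (73.65833282470703, 134.5978240966797), 10.57470989227295)
scene rdr top 4598 x [-125.7  -55.2  131.3] y [-118.6    8.   117.8] ang ((725.87646484375, 41.42317199707031), (261.3027648925781, 239.98048400878906), 4.046346187591553)
```

View pics/e.png

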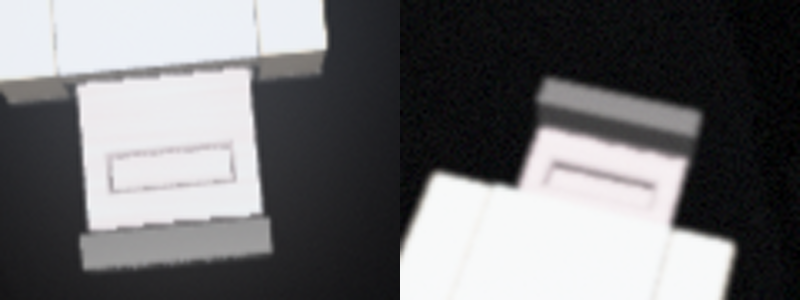

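The pocket is clearly visible: in the top crop its corners are (107,154), (234,144), (236,180) and (110,192). The drawer is fully out. The two cameras differ by 3–4 mm in x, so I'll use the held carrier, whose TCP is known, to calibrate the bias. I'll bring it beside the drawer at placing yaw.

Request:
{"op": "play_rows", "data": {
  "series": [
    {"offset":[0.15,-0.3,0.2],"roll":0.19},
    {"offset":[0.3,-0.6,0.2],"roll":0.38},
    {"offset":[0.5,-1,0.2],"roll":0.57},
    {"offset":[0.5,-1,0.2],"roll":0.76},
    {"offset":[0.5,-1,0.2],"roll":0.95}
  ]
}}

```text
time_s: 10.0
tool_pos: [518.0, 163.9, 120.4]
tcp_rot: [-0.001, 0.754, 0.657, -0.002]
contact_force: [0.8, 0.5, -1.0]
width: 21.3
grip_force: 24.7
```

Request:
{"op": "play_rows", "data": {
  "series": [
    {"offset":[0.05,-0.3,0],"roll":0.13},
    {"offset":[0.14,-0.8,0],"roll":0.259},
    {"offset":[0.14,-1,0],"roll":0.259},
    {"offset":[0.14,-1,0],"roll":0.259},
    {"offset":[0.14,-1,0],"roll":0.259}
  ]
}}

```text
time_s: 10.5
tool_pos: [531.7, 65.6, 121.0]
tcp_rot: [-0.001, 0.685, 0.729, -0.001]
contact_force: [0.4, -0.4, -0.5]
width: 21.2
grip_force: 24.7
```

Run:
```python
from h import *
b0=load('scene');a0=load('top')
import shutil; shutil.copy('top.npz','top_p.npz'); shutil.copy('scene.npz','scene_p.npz')
a=grab('top');b=grab('scene')
s=sensors.state();t=s['tool_pos'];print(s['time_s'],t,s['tcp_rot'],s['width'])
for n,c in(('top',a),('scene',b)):
    P=cloud(c); im=c['image'].astype(int)
    m=(np.abs(P[:,:,0]-t[0])<30)&(np.abs(P[:,:,1]-t[1])<60)&(np.abs(P[:,:,2]-(t[2]+3))<25)
    br=m&(im.min(2)>110); q=P[br]; print(n,m.sum(),br.sum())
    if len(q)>10:
        tt=q[np.abs(q[:,2]-(t[2]+10.8))<4]; print(len(tt),cv2.minAreaRect(tt[:,:2].astype(np.float32)),np.percentile(q,[1,50,99],axis=0).round(1).tolist())
def crop(c,xyz,r=(40,30)):
    o=np.linalg.inv(c['pose'])@np.r_[xyz,1]; o=o[:3]*[1,-1,-1]
    u,v=cv2.projectPoints(o.reshape(1,3),np.zeros(3),np.zeros(3),c['mtx'],c['distortion'])[0].ravel()
    u,v=int(u),int(v);print('crop origin',u-r[0],v-r[1]); return cv2.resize(c['image'][v-r[1]:v+r[1],u-r[0]:u+r[0],::-1],(400,300),interpolation=cv2.INTER_CUBIC)
cv2.imwrite('pics/f.png',np.hstack([crop(a,t),crop(b,t)]))
```

```text
10.6 [531.97295726  66.55937719 121.53449011] [-6.23818644e-04  6.83891703e-01  7.29583201e-01 -3.20348969e-04] 21.49544328228481
top 15 7
scene 290 227
127 ((530.5730590820312, 67.59456634521484), (27.32660675048828, 83.3818359375), 3.294365167617798) [[519.5, 26.9, 107.4], [539.5, 83.5, 129.4], [547.7, 108.2, 135.8]]
crop origin 182 164
crop origin 245 151
```

View pics/f.png

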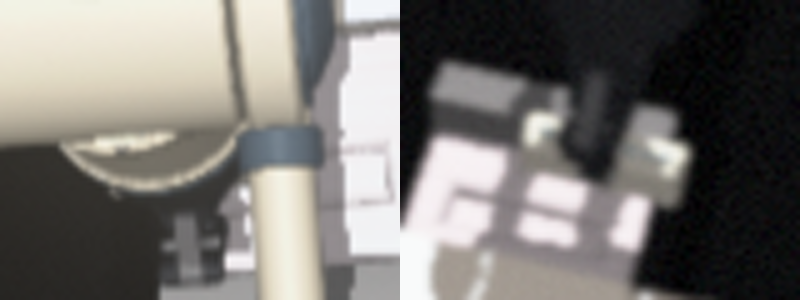

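The scene view shows the held carrier's ends at about (545,130) and (660,155), with the shadowed pocket behind it. In the top view the arm hides it. I'll compare two +x-facing surfaces in the scene camera: the carrier's back face and the drawer front's inner face.

Run:
```python
from h import *
s=sensors.state();t=s['tool_pos'];ang=np.deg2rad(4.0);R=np.array([[np.cos(ang),np.sin(ang)],[-np.sin(ang),np.cos(ang)]])
c=load('scene');P=cloud(c).reshape(-1,3);im=c['image'].reshape(-1,3).astype(int)
L=(P[:,:2]-t[:2])@R.T; z=P[:,2]-t[2]
m=(abs(L[:,0])<30)&(abs(L[:,1])<55)&(z>-16)&(z<20)&(im.min(1)>60)
f=m&(z<6)&(z>-9)&(abs(L[:,1])>16); print('carrier back face (exp 11)',f.sum(),np.percentile(L[f,0],[10,25,50,75,90]).round(1))
tp=m&(z>-10)&(abs(L[:,1])>16); print('y ext',np.percentile(L[tp,1],[0,1,2,98,99,100]).round(1),'z top',np.percentile(z[tp],[2,50,98]).round(1))
print('top face x',np.percentile(L[m&(z>8)&(z<14)&(abs(L[:,1])>16),0],[2,50,98]))
c=load('scene_p');P=cloud(c).reshape(-1,3);L=(P[:,:2]-[724,41.7])@R.T;z=P[:,2]
f=(abs(L[:,1])<60)&(z>53)&(z<70)&(L[:,0]<-220)&(L[:,0]>-260); print('inner face (exp -240)',f.sum(),np.percentile(L[f,0],[10,25,50,75,90]).round(1))
f=(abs(L[:,1])<75)&(z>72)&(z<82)&(L[:,0]<-230)&(L[:,0]>-275); print('front top y (±68)',np.percentile(L[f,1],[0,1,2,98,99,100]).round(1))
f=(abs(L[:,1])<75)&(z>43)&(z<48)&(L[:,0]<-205)&(L[:,0]>-235); print('deck y (±63?)',np.percentile(L[f,1],[0,1,2,98,99,100]).round(1))
c=load('top_p'); q=np.array([[107,154],[234,144],[236,180],[110,192]])/3.3333+[190,150]-.35
W=onplane(c,q,45)[:,:2]; print('top pocket',W.mean(0),((W-[724,41.7])@R.T).round(1).tolist())
c=load('scene_p'); q=(np.array([[554,165],[655,188]])-[400,0])/3.3333+[210,140]-.35
W=onplane(c,q,45)[:,:2]; print('scene pocket front edge',((W-[724,41.7])@R.T).round(1).tolist())
```

```text
carrier back face (exp 11) 68 [ 9.  10.  11.  11.7 12.3]
y ext [-40.7 -40.5 -39.5  43.   43.5  43.8] z top [-9.7  7.9 13.6]
top face x [-10.42098125   1.78479598  11.82037707]
inner face (exp -240) 149 [-239.  -238.4 -237.7 -237.1 -236.3]
front top y (±68) [-68.  -66.3 -64.9  64.1  65.5  67.3]
deck y (±63?) [-64.7 -62.5 -60.6  58.8  60.2  61.8]
top pocket [528.94307001  27.03428944] [[-181.1, 45.7], [-182.6, -48.4], [-209.3, -47.3], [-209.4, 45.8]]
scene pocket front edge [[-197.6, -43.4], [-198.1, 44.2]]
```

Request:
{"op": "play_rows", "data": {
  "series": [
    {"offset":[0.01,-0.2,0],"roll":0.007},
    {"offset":[0.011,-0.4,-0.1],"roll":0.007},
    {"offset":[0.011,-0.4,-0.35],"roll":0.007},
    {"offset":[0.011,-0.4,-0.5],"roll":0.007},
    {"offset":[0.011,-0.4,-0.58],"roll":0.007},
    {"offset":[0.011,-0.4,-0.58],"roll":0.007},
    {"offset":[0.011,-0.4,-0.58],"roll":0.007}
  ]
}}

```text
time_s: 11.3
tool_pos: [533.8, 26.3, 64.9]
tcp_rot: [0.0, 0.682, 0.732, 0.0]
contact_force: [0.1, 0.5, 0.3]
width: 21.2
grip_force: 24.7
```

Request:
{"op": "play_rows", "data": {
  "series": [
    {"offset":[0,0,-0.02],"roll":0},
    {"offset":[0,0,-0.03],"roll":0},
    {"offset":[0,0,-0.03],"roll":0}
  ]
}}

```text
time_s: 11.6
tool_pos: [533.7, 25.7, 61.7]
tcp_rot: [0.0, 0.682, 0.731, 0.0]
contact_force: [0.3, 0.0, 0.5]
width: 21.1
grip_force: 24.7
```

Request:
{"op": "play_rows", "data": {
  "series": [
    {"offset":[-0.005,0.007,0],"roll":0},
    {"offset":[-0.005,0.007,-0.01],"roll":0},
    {"offset":[-0.005,0.007,-0.02],"roll":0},
    {"offset":[-0.005,0.007,-0.03],"roll":0},
    {"offset":[-0.005,0.007,-0.03],"roll":0}
  ]
}}

```text
time_s: 12.1
tool_pos: [532.9, 26.3, 58.0]
tcp_rot: [-0.0, 0.682, 0.731, -0.0]
contact_force: [0.3, 0.6, -0.0]
width: 21.6
grip_force: 24.7
```

Request:
{"op": "play_rows", "data": {
  "series": [
    {"offset":[0,0,-0.01],"roll":0},
    {"offset":[0,0,-0.02],"roll":0},
    {"offset":[0,0,-0.02],"roll":0}
  ]
}}

```text
time_s: 12.4
tool_pos: [532.9, 26.3, 56.0]
tcp_rot: [-0.0, 0.682, 0.731, -0.0]
contact_force: [0.7, -0.1, -0.3]
width: 21.0
grip_force: 24.7
```

Request:
{"op": "play_rows", "data": {
  "series": [
    {"offset":[0,0,-0.01],"roll":0},
    {"offset":[0,0,-0.02],"roll":0},
    {"offset":[0,0,-0.02],"roll":0}
  ]
}}

```text
time_s: 12.7
tool_pos: [532.9, 26.4, 54.1]
tcp_rot: [-0.0, 0.682, 0.731, -0.0]
contact_force: [0.3, 0.3, -0.5]
width: 21.1
grip_force: 24.7
```

Request:
{"op": "play_rows", "data": {
  "series": [
    {"offset":[0,0,-0.01],"roll":0},
    {"offset":[0,0,-0.02],"roll":0},
    {"offset":[0,0,-0.02],"roll":0}
  ]
}}

```text
time_s: 13.0
tool_pos: [532.9, 26.3, 52.1]
tcp_rot: [-0.0, 0.682, 0.731, -0.0]
contact_force: [-0.3, 0.1, -0.5]
width: 20.9
grip_force: 24.7
```

Request:
{"op": "play_rows", "data": {
  "series": [
    {"offset":[0,0,-0.01],"roll":0},
    {"offset":[0,0,-0.02],"roll":0},
    {"offset":[0,0,-0.02],"roll":0}
  ]
}}

```text
time_s: 13.3
tool_pos: [532.9, 26.4, 50.1]
tcp_rot: [-0.0, 0.682, 0.731, -0.0]
contact_force: [-0.4, 0.3, -0.1]
width: 21.5
grip_force: 24.7
```

Request:
{"op": "play_rows", "data": {
  "series": [
    {"offset":[0,0,-0.007],"roll":0},
    {"offset":[0,0,-0.007],"roll":0}
  ]
}}

```text
time_s: 13.5
tool_pos: [533.0, 26.3, 49.5]
tcp_rot: [-0.0, 0.682, 0.731, -0.0]
contact_force: [-0.6, -0.0, -0.8]
width: 21.4
grip_force: 24.7
```

Request:
{"op": "play_rows", "data": {
  "series": [
    {"offset":[0,0,-0.005],"roll":0},
    {"offset":[0,0,-0.008],"roll":0},
    {"offset":[0,0,-0.008],"roll":0}
  ]
}}

```text
time_s: 13.8
tool_pos: [533.0, 26.3, 48.7]
tcp_rot: [-0.0, 0.682, 0.731, -0.0]
contact_force: [-0.8, 0.0, -0.6]
width: 21.3
grip_force: 24.7
```

Request:
{"op": "play_rows", "data": {
  "series": [
    {"offset":[0,0,-0.005],"roll":0},
    {"offset":[0,0,-0.005],"roll":0}
  ]
}}

```text
time_s: 14.0
tool_pos: [533.0, 26.4, 48.2]
tcp_rot: [-0.0, 0.682, 0.731, -0.0]
contact_force: [-0.0, 0.7, -0.4]
width: 21.1
grip_force: 24.7
```

Request:
{"op": "play_rows", "data": {
  "series": [
    {"offset":[0,0,-0.005],"roll":0},
    {"offset":[0,0,-0.005],"roll":0}
  ]
}}

```text
time_s: 14.2
tool_pos: [533.1, 26.4, 48.2]
tcp_rot: [0.0, 0.682, 0.731, 0.0]
contact_force: [-1.0, 0.3, 2.4]
width: 21.4
grip_force: 25.0
```

Request:
{"op": "play_rows", "data": {
  "series": [
    {"offset":[0,0,-0.005],"roll":0},
    {"offset":[0,0,-0.005],"roll":0}
  ]
}}

```text
time_s: 14.4
tool_pos: [533.2, 26.4, 48.2]
tcp_rot: [0.0, 0.682, 0.731, 0.0]
contact_force: [-2.6, 0.1, 5.0]
width: 21.5
grip_force: 25.3
```

The carrier bottomed at exactly the predicted height, so I'm releasing it.

Request:
{"op": "play_rows", "data": {
  "series": [
    {"offset":[0,0,0.003],"roll":0},
    {"offset":[0,0,0.005],"roll":0},
    {"offset":[0,0,0.005],"roll":0},
    {"offset":[0,0,0.005],"roll":0}
  ],
  "jaw": 0.45
}}

```text
time_s: 14.8
tool_pos: [532.9, 26.4, 47.5]
tcp_rot: [-0.0, 0.682, 0.731, -0.0]
contact_force: [-0.3, -0.2, -0.1]
width: 38.1
grip_force: 0.0
```

Request:
{"op": "play_rows", "data": {
  "series": [
    {"offset":[0,0,0.1],"roll":0},
    {"offset":[0,0,0.3],"roll":0},
    {"offset":[0,0,0.6],"roll":0},
    {"offset":[0,0,0.9],"roll":0},
    {"offset":[0,0,0.9],"roll":0}
  ]
}}

```text
time_s: 15.3
tool_pos: [535.4, 26.3, 144.2]
tcp_rot: [0.004, 0.682, 0.731, 0.003]
contact_force: [0.6, 0.1, 1.6]
width: 38.1
grip_force: 0.0
```

Request:
{"op": "play_rows", "data": {
  "series": [
    {"offset":[-0.5,0,0],"roll":-0.19},
    {"offset":[-1,-0.07,0],"roll":-0.38},
    {"offset":[-1,-0.07,0],"roll":-0.57},
    {"offset":[-1,-0.07,0],"roll":-0.76},
    {"offset":[-1,-0.07,0],"roll":-0.95}
  ],
  "jaw": 0
}}

```text
time_s: 15.8
tool_pos: [432.6, 19.3, 138.1]
tcp_rot: [0.0, 0.903, 0.429, 0.0]
contact_force: [-0.1, 0.4, -0.0]
width: -0.4
grip_force: 0.0
```

Run:
```python
from h import *
a=grab('top');b=grab('scene')
s=sensors.state();print(s['time_s'],s['tool_pos'],s['tcp_rot'],s['width'])
ang=np.deg2rad(4.0);R=np.array([[np.cos(ang),np.sin(ang)],[-np.sin(ang),np.cos(ang)]])
for n,c in(('top',a),('scene',b)):
    P=cloud(c).reshape(-1,3);L=(P[:,:2]-[726.3,41.7])@R.T
    f=(abs(L[:,0]+194)<9)&(c['image'].reshape(-1,3).min(1)>60)
    for y0 in(-36,-18,0,18,36):
        g=f&(abs(L[:,1]-y0)<8); print(n,y0,g.sum(),np.percentile(P[g,2],[10,50,90]).round(1) if g.sum() else '')
out=[]
for c,(x0,y0,w,h) in((a,(190,150,120,90)),(b,(210,140,120,90))):
    out.append(cv2.resize(c['image'][y0:y0+h,x0:x0+w,::-1],(400,300),interpolation=cv2.INTER_CUBIC))
cv2.imwrite('pics/g.png',np.hstack(out))
```

```text
15.9 [432.84852844  19.32923501 137.98614845] [1.11650470e-04 9.02027474e-01 4.31678567e-01 1.95658095e-04] -0.29060617169911734
top -36 40 [36.9 59.  62. ]
top -18 37 [56.8 60.2 62.3]
top 0 32 [57.6 59.4 62.8]
top 18 29 [56.6 58.  61.2]
top 36 21 [56.7 58.5 62.3]
scene -36 28 [55.4 59.  61.3]
scene -18 34 [56.3 58.4 60.3]
scene 0 28 [56.3 58.4 61.7]
scene 18 32 [55.6 58.1 60.6]
scene 36 32 [39.7 57.2 61.3]
```

View pics/g.png

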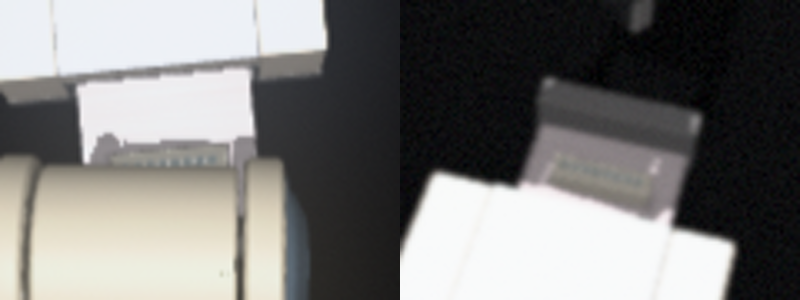

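The picture shows the carrier seated level in the pocket, with its top at about 59 mm along its whole length as expected: top crop (165,158), scene crop (605,180). Next is the final push.

Request:
{"op": "play_rows", "data": {
  "series": [
    {"offset":[-0.08,0.02,-0.2],"roll":-0.19},
    {"offset":[-0.08,0.02,-0.5],"roll":-0.38},
    {"offset":[-0.08,0.02,-0.86],"roll":-0.57},
    {"offset":[-0.08,0.02,-0.86],"roll":-0.76},
    {"offset":[-0.08,0.02,-0.86],"roll":-0.95},
    {"offset":[-0.08,0.02,-0.86],"roll":-0.95}
  ]
}}

```text
time_s: 16.5
tool_pos: [424.8, 21.4, 51.4]
tcp_rot: [-0.0, 0.997, 0.075, -0.0]
contact_force: [-0.4, 0.6, -0.3]
width: 0.1
grip_force: 0.0
```

Request:
{"op": "play_rows", "data": {
  "series": [
    {"offset":[0,0,0],"roll":-0.1},
    {"offset":[0.06,0.004,0],"roll":-0.1},
    {"offset":[0.12,0.008,0],"roll":-0.1},
    {"offset":[0.16,0.011,0],"roll":-0.1},
    {"offset":[0.19,0.013,0],"roll":-0.1},
    {"offset":[0.22,0.015,0],"roll":-0.1},
    {"offset":[0.25,0.018,0],"roll":-0.1},
    {"offset":[0.28,0.02,0],"roll":-0.1},
    {"offset":[0.31,0.022,0],"roll":-0.1},
    {"offset":[0.35,0.024,0],"roll":-0.1}
  ]
}}

```text
time_s: 17.5
tool_pos: [459.8, 23.8, 51.7]
tcp_rot: [-0.0, 0.999, 0.035, -0.0]
contact_force: [-3.4, -0.2, 1.1]
width: 0.6
grip_force: 1.8
```

Contact made. I'll keep pushing at 40 mm/s.

Request:
{"op": "play_rows", "data": {
  "series": [
    {"offset":[0.04,0.003,0],"roll":0},
    {"offset":[0.08,0.006,0],"roll":0},
    {"offset":[0.12,0.008,0],"roll":0},
    {"offset":[0.16,0.011,0],"roll":0},
    {"offset":[0.2,0.014,0],"roll":0},
    {"offset":[0.24,0.017,0],"roll":0},
    {"offset":[0.28,0.02,0],"roll":0},
    {"offset":[0.32,0.022,0],"roll":0},
    {"offset":[0.36,0.025,0],"roll":0},
    {"offset":[0.4,0.028,0],"roll":0}
  ]
}}

```text
time_s: 18.5
tool_pos: [500.3, 26.7, 51.7]
tcp_rot: [-0.0, 0.999, 0.035, -0.0]
contact_force: [-4.2, 1.6, 2.0]
width: 0.3
grip_force: 2.0
```

Request:
{"op": "play_rows", "data": {
  "series": [
    {"offset":[0.04,0.003,0],"roll":0},
    {"offset":[0.08,0.006,0],"roll":0},
    {"offset":[0.12,0.008,0],"roll":0},
    {"offset":[0.16,0.011,0],"roll":0},
    {"offset":[0.2,0.014,0],"roll":0},
    {"offset":[0.24,0.017,0],"roll":0},
    {"offset":[0.28,0.02,0],"roll":0},
    {"offset":[0.32,0.022,0],"roll":0},
    {"offset":[0.36,0.025,0],"roll":0},
    {"offset":[0.4,0.028,0],"roll":0}
  ]
}}

```text
time_s: 19.5
tool_pos: [540.2, 29.5, 51.7]
tcp_rot: [-0.0, 0.999, 0.035, -0.0]
contact_force: [-4.7, 2.8, 1.0]
width: -0.1
grip_force: 2.1
```

Request:
{"op": "play_rows", "data": {
  "series": [
    {"offset":[0.03,0.002,0],"roll":0},
    {"offset":[0.06,0.004,0],"roll":0},
    {"offset":[0.09,0.006,0],"roll":0},
    {"offset":[0.12,0.008,0],"roll":0},
    {"offset":[0.15,0.01,0],"roll":0},
    {"offset":[0.18,0.012,0],"roll":0},
    {"offset":[0.2,0.014,0],"roll":0},
    {"offset":[0.21,0.015,0],"roll":0}
  ]
}}

```text
time_s: 20.3
tool_pos: [561.2, 30.9, 51.7]
tcp_rot: [-0.0, 0.999, 0.035, 0.0]
contact_force: [-4.4, 2.4, 0.0]
width: -0.1
grip_force: 1.9
```

Request:
{"op": "play_rows", "data": {
  "series": [
    {"offset":[0.01,0.001,0],"roll":0},
    {"offset":[0.02,0.001,0],"roll":0},
    {"offset":[0.03,0.002,0],"roll":0},
    {"offset":[0.04,0.003,0],"roll":0},
    {"offset":[0.04,0.003,0],"roll":0}
  ]
}}

```text
time_s: 20.8
tool_pos: [565.2, 31.0, 51.7]
tcp_rot: [0.0, 0.999, 0.035, 0.0]
contact_force: [-3.5, 2.3, 0.4]
width: 0.0
grip_force: 1.5
```

Request:
{"op": "play_rows", "data": {
  "series": [
    {"offset":[0.01,0.001,0],"roll":0},
    {"offset":[0.015,0.001,0],"roll":0},
    {"offset":[0.015,0.001,0],"roll":0}
  ]
}}

```text
time_s: 21.1
tool_pos: [566.6, 31.1, 51.7]
tcp_rot: [0.0, 0.999, 0.035, 0.0]
contact_force: [-3.0, 2.0, 0.1]
width: -0.4
grip_force: 1.5
```

Request:
{"op": "play_rows", "data": {
  "series": [
    {"offset":[0.01,0.001,0],"roll":0},
    {"offset":[0.01,0.001,0],"roll":0}
  ]
}}

```text
time_s: 21.3
tool_pos: [567.6, 31.2, 51.7]
tcp_rot: [0.0, 0.999, 0.035, 0.0]
contact_force: [-3.5, 1.4, -1.5]
width: 0.0
grip_force: 1.5
```

Request:
{"op": "play_rows", "data": {
  "series": [
    {"offset":[0.01,0.001,0],"roll":0},
    {"offset":[0.01,0.001,0],"roll":0}
  ]
}}

```text
time_s: 21.5
tool_pos: [568.6, 31.3, 51.7]
tcp_rot: [0.0, 0.999, 0.035, -0.0]
contact_force: [-3.4, 1.6, -1.1]
width: 0.1
grip_force: 1.6
```

Request:
{"op": "play_rows", "data": {
  "series": [
    {"offset":[0.005,0,0],"roll":0},
    {"offset":[0.008,0,0],"roll":0},
    {"offset":[0.008,0,0],"roll":0}
  ]
}}

```text
time_s: 21.8
tool_pos: [569.3, 31.3, 51.7]
tcp_rot: [0.0, 0.999, 0.035, -0.0]
contact_force: [-4.5, 0.7, -0.7]
width: 0.3
grip_force: 1.9
```

Request:
{"op": "play_rows", "data": {
  "series": [
    {"offset":[0.005,0,0],"roll":0},
    {"offset":[0.008,0.001,0],"roll":0},
    {"offset":[0.008,0.001,0],"roll":0}
  ]
}}

```text
time_s: 22.1
tool_pos: [570.2, 31.4, 51.7]
tcp_rot: [0.0, 0.999, 0.035, 0.0]
contact_force: [-3.8, -0.6, -1.1]
width: 0.1
grip_force: 1.9
```

Request:
{"op": "play_rows", "data": {
  "series": [
    {"offset":[0.005,0,0],"roll":0},
    {"offset":[0.005,0,0],"roll":0}
  ]
}}

```text
time_s: 22.3
tool_pos: [570.7, 31.4, 51.7]
tcp_rot: [0.0, 0.999, 0.035, 0.0]
contact_force: [-3.6, 0.1, -0.4]
width: -0.1
grip_force: 1.9
```

Request:
{"op": "play_rows", "data": {
  "series": [
    {"offset":[0.005,0,0],"roll":0},
    {"offset":[0.005,0,0],"roll":0}
  ]
}}

```text
time_s: 22.5
tool_pos: [571.1, 31.5, 51.7]
tcp_rot: [0.0, 0.999, 0.035, -0.0]
contact_force: [-4.6, -0.5, -1.5]
width: 0.1
grip_force: 1.9
```

Request:
{"op": "play_rows", "data": {
  "series": [
    {"offset":[0.005,0,0],"roll":0},
    {"offset":[0.005,0,0],"roll":0}
  ]
}}

```text
time_s: 22.7
tool_pos: [571.7, 31.5, 51.7]
tcp_rot: [0.0, 0.999, 0.035, 0.0]
contact_force: [-3.0, -0.0, -1.8]
width: -0.2
grip_force: 1.9
```

Request:
{"op": "play_rows", "data": {
  "series": [
    {"offset":[0.005,0,0],"roll":0},
    {"offset":[0.005,0,0],"roll":0}
  ]
}}

```text
time_s: 22.9
tool_pos: [572.1, 31.6, 51.7]
tcp_rot: [-0.0, 0.999, 0.035, -0.0]
contact_force: [-4.2, -0.6, -0.8]
width: -0.2
grip_force: 2.0
```

Request:
{"op": "play_rows", "data": {
  "series": [
    {"offset":[0.005,0,0],"roll":0},
    {"offset":[0.005,0,0],"roll":0}
  ]
}}

```text
time_s: 23.1
tool_pos: [572.3, 31.6, 51.7]
tcp_rot: [-0.0, 0.999, 0.035, -0.0]
contact_force: [-5.6, -0.6, -0.1]
width: 0.0
grip_force: 2.8
```

The stop is at about 572.2 mm. One more nudge to reach 8–10 N.

Request:
{"op": "play_rows", "data": {
  "series": [
    {"offset":[0.005,0,0],"roll":0},
    {"offset":[0.005,0,0],"roll":0}
  ]
}}

```text
time_s: 23.3
tool_pos: [572.4, 31.6, 51.7]
tcp_rot: [-0.0, 0.999, 0.035, -0.001]
contact_force: [-7.9, -0.4, 0.7]
width: -0.0
grip_force: 3.8
```

Request:
{"op": "play_rows", "data": {
  "series": [
    {"offset":[0.002,0,0],"roll":0},
    {"offset":[0.002,0,0],"roll":0},
    {"offset":[0.002,0,0],"roll":0}
  ]
}}

```text
time_s: 23.6
tool_pos: [572.4, 31.6, 51.7]
tcp_rot: [-0.0, 0.999, 0.035, -0.001]
contact_force: [-7.7, -0.7, 1.5]
width: 0.2
grip_force: 4.1
```

Request:
{"op": "play_rows", "data": {
  "series": [
    {"offset":[-0.05,-0.003,0],"roll":0},
    {"offset":[-0.3,-0.02,0],"roll":0},
    {"offset":[-0.7,-0.05,0.2],"roll":0},
    {"offset":[-1,-0.07,0.5],"roll":0},
    {"offset":[-1,-0.07,0.9],"roll":0}
  ]
}}

```text
time_s: 24.1
tool_pos: [469.9, 24.6, 140.6]
tcp_rot: [-0.0, 0.999, 0.035, -0.001]
contact_force: [2.1, 0.4, -0.1]
width: -0.2
grip_force: 0.0
```

Request:
{"op": "play_rows", "data": {
  "series": [
    {"offset":[-0.3,-0.5,0],"roll":0},
    {"offset":[-0.3,-1,0],"roll":0},
    {"offset":[-0.3,-1,0],"roll":0},
    {"offset":[-0.3,-1,0],"roll":0}
  ]
}}

```text
time_s: 24.5
tool_pos: [444.0, -76.8, 142.7]
tcp_rot: [0.0, 0.999, 0.033, 0.002]
contact_force: [0.9, 0.8, -0.1]
width: 0.3
grip_force: 0.0
```

Request:
{"op": "play_rows", "data": {
  "series": [
    {"offset":[0,-0.5,0],"roll":0},
    {"offset":[0,-0.8,0],"roll":0},
    {"offset":[0,-0.8,0],"roll":0},
    {"offset":[0,-0.8,0],"roll":0},
    {"offset":[0,-0.8,0],"roll":0},
    {"offset":[0,-0.8,0],"roll":0},
    {"offset":[0,-0.8,0],"roll":0},
    {"offset":[0,-0.8,0],"roll":0}
  ]
}}

```text
time_s: 25.3
tool_pos: [443.5, -154.8, 141.9]
tcp_rot: [0.0, 0.999, 0.035, 0.0]
contact_force: [0.8, -0.5, -0.0]
width: 0.2
grip_force: 0.0
```

Run:
```python
from h import *
a=grab('top')
s=sensors.state();print(s['time_s'],s['tool_pos'],s['contact_force'])
ang=np.deg2rad(4.0);R=np.array([[np.cos(ang),np.sin(ang)],[-np.sin(ang),np.cos(ang)]])
P=cloud(a).reshape(-1,3);L=(P[:,:2]-[722.3,41.7])@R.T
f=(abs(L[:,1])<60)&(abs(P[:,2]-77)<4)&(L[:,0]<-128)&(L[:,0]>-290);print('front top x (shut -156..-130)',f.sum(),np.percentile(L[f,0],[2,50,98]))
cv2.imwrite('pics/i.png',cv2.resize(a['image'][:,:,::-1],(800,600)))
```

```text
25.35 [ 443.42145455 -155.00538655  141.86405982] [-0.20861859  0.29235735  0.44321885]
front top x (shut -156..-130) 530 [-155.44674548 -142.31181309 -129.78823744]
```

View pics/i.png

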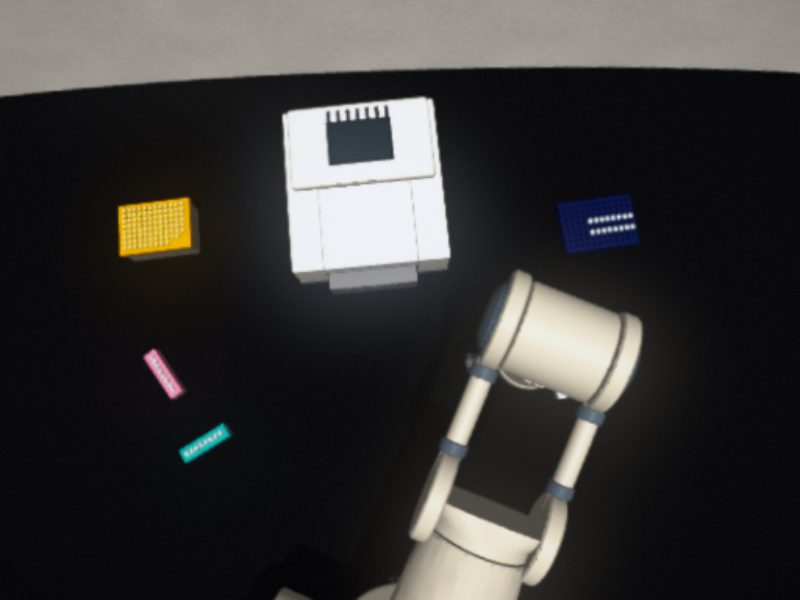

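The drawer is shut and holding 1.5 s after release, with its front at (373,277). The filled carrier is inside, and the tip box, tube rack, pink and turquoise bars are where they were. The arm hides the spare, but nothing went near it. I'm handing the job in.

```bash
python3 -c "
from plant import ticket
print(ticket.job_done())"
```

```text
the job is handed in; nothing more can be done
None
```

The filled carrier is seated in the reader's drawer, the drawer is pushed to its stop and stays shut on its own, and the job was handed in at 25 s; the hand-in gave no verdict.

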